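# Close the steriliser tray and start it at the touch-free switch

## Robot

A 7-joint arm with a two-finger parallel gripper is mounted at the origin on the work surface. World frame = base frame: x ahead of the robot, y to its left, z up, the work surface at z = 0. Lengths are in m, angles in rad, forces in N, time in s.
With the tool pointing down it reaches from about 0.4 to 0.9 m from the base axis. Payload 5.6 kg.
Tool frame: the origin (TCP) lies midway between the tips of the shut fingers; the grasp point (between the pads) lies 19 mm behind it; x points along the fingers, y is the direction in which the jaws open and shut, and the axes are right-handed (so a half turn about x gives the same grasp; the last joint's range is limited). The gripper opens to 92 mm and grips with 3 to 60 N. Pads are 20 mm wide; open, the fingers measure 128 mm over their backs; the gripper's body (75 mm by 189 mm) begins 69 mm behind the grasp point.
Start: joints at [1.173, 0.468, -0.012, 1.603, 0.006, 1.071, -0.056], TCP at [0.226, -0.61, 0.215] pointing down, gripper open.
Joint ranges: [-2.53, 2.53], [-0.31, 2.02], [-1.57, 1.55], [0.28, 2.44], [-1.29, 4.43], [0.15, 1.84], [-2.92, 2.92]. Speed limits (rad/s): [2.57, 2.57, 3.14, 3.14, 3.14, 3.14, 3.14].

## Interface

Orientations are given as a unit quaternion [w, x, y, z].
In Python, from cell import arm, eyes gives the robot as it stands. Calls block until the motion is done:
- arm.move_to(position, orientation): joint-space move of the TCP to a pose.
- arm.movel(position, attitude=None, rate=0.15): straight line of the TCP; attitude=None keeps the orientation; rate is the mean speed in m/s.
- arm.movej(angles): joint-space move.
- arm.grip(opening, newtons=None): finger opening in m; newtons is the grip in N (None keeps the last); returns when the fingers have stopped.
- arm.hold(seconds).
- arm.solve_ik(position, orientation): joint angles nearest the present ones, or None.
- arm.sense(): the state.
- eyes.capture(name): name is "scene" or "top" or "wrist"; returns (picture, depth): 400x640x3 uint8, red, green, blue; 400x640 float32, m along the optical axis (not along the pixel's ray), 0 where there is no reading.
- eyes.calibration(name): a dict with "K" (3x3 intrinsics, pixels), "k1" (the pictures are not rectified: a ray, as slopes to the right and down, at radius r is drawn at 1 + k1 r^2 times it, then the intrinsics apply), "T" (4x4, takes a point from camera to world coordinates); the wrist camera has in their place "hand_eye" (4x4, takes a point from camera to tool coordinates, whose origin is the TCP and whose axes are the tool frame's). Camera axes: x right, y up, looking along -z (the intrinsics and any distortion apply to the point x, -y, -z); pixel columns grow to the right and rows downward; lengths in m; the calibration is good to about 2 mm. A picture is of the moment at which its call begins: read the wrist's pose just before it. calibration takes no time and is no camera call.
A pose or a line that the arm cannot do raises arm.PlanningError and nothing moves.
- arm.finish_job(): hands the job in, once; it reports no verdict.
The state is a dict: "time_s": time; "joint_positions": joint angles; "dq": joint speeds; "effort": joint torques, N m; "tcp_pos": TCP position; "tcp_rot": TCP orientation; "wrist_force": force on the tool from outside, world axes, zero at the start; "wrist_torque": the same for the moment, N m; "grip_width": finger opening in m.
Only numpy, scipy, OpenCV 4.12 (cv2) and the standard library are available. Lean on these libraries where they do the work, as an engineer would, in place of code of your own. Each camera call takes 0.05 s, during which the arm holds its last target.

## Task

Push the steriliser's open tray fully home with the fingertips, then start the steriliser at its touch-free switch, the round one: point down at the middle of its window with the fingertips about 3 cm above it, stay there for two full seconds, and draw the hand well away (20 cm or more). Do not touch any of the three switches, do not come close over the square or the oblong one, and leave the bottles and the jar where they stand; nothing is to be grasped.

Things in the scene. Friction and masses are not known exactly. Their poses are not given: they have to be found in the camera images.
- steriliser: White table-top steriliser fixed to the counter, 240 mm deep, 300 mm wide, 140 mm tall (its rear part, from 140 mm behind the housing's front edge, is 172 mm tall; a dark blue sloping visor, at most 30 mm above the top, lies just ahead of that). Origin: centre of its underside. Its x axis points from the tray's front to its back, z up. The tray slides in along +x of this frame; turned up to 0.2 rad from the world x axis.
- drawer (a joint): How far the steriliser's tray is pulled out, m: 0 = fully home (against its stop), about 0.05 to 0.10 at the start, 0.12 at most. It slides stiffly (about 3 N) and stays where it is left.
- drawer_face (a point): Point on the outer face of the tray's flat grey front panel, the face that looks towards the robot: midway along the panel's width and 25 mm below its upper edge (110 mm above the counter). It moves with the tray. The panel is 290 mm wide, 110 mm tall (25 to 135 mm above the counter), 18 mm thick; it has no handle. Axes as the steriliser's: pushing towards +x closes it. When home the face stands 18 mm ahead of the housing.
- round_switch_window (a point): The steriliser's touch-free switch: round, 68 mm across, window a 36 mm disc; plain white housing fixed to the counter, 36 mm tall, with a black sensor window in a thin metal rim flush in its top. This point is the centre of the window, on the top face, 36 mm above the counter; z up. The only round one of three switches that stand in a row to the right of the steriliser, about 110 mm apart to the side, in any order and staggered front to back by up to 120 mm.
- round_switch: The round switch's housing; origin at the centre of its underside.
- square_switch_window (a point): Switch of another device: square, 64 by 64 mm, window 34 by 34 mm; plain white housing fixed to the counter, 36 mm tall, with a black sensor window in a thin metal rim flush in its top. This point is the centre of the window, on the top face, 36 mm above the counter; z up. Must be left alone: it is set off by fingertips that come within about 50 mm above its window (judged at the point midway between the fingertips, within 30 mm sideways of the window's centre).
- square_switch: The square switch's housing; origin at the centre of its underside.
- oblong_switch_window (a point): Switch of another device: oblong, 84 by 48 mm, window 54 by 18 mm; plain white housing fixed to the counter, 36 mm tall, with a black sensor window in a thin metal rim flush in its top. This point is the centre of the window, on the top face, 36 mm above the counter; z up. Must be left alone: it is set off by fingertips that come within about 50 mm above its window (judged at the point midway between the fingertips, within 30 mm sideways of the window's centre).
- oblong_switch: The oblong switch's housing; origin at the centre of its underside.
- polish: Small nail polish bottle, 30 mm across, 62 mm tall, black cap, standing loose between the steriliser and the switches. Origin: centre of its underside.
- jar: Low cream jar, 64 mm across, 50 mm tall, standing loose behind the switches. Origin: centre of its underside.
- lotion: White lotion bottle, 60 mm across, 130 mm tall, standing loose behind the switches. Origin: centre of its underside.
There are look-alikes about, which are no part of the job. Leave any black, orange or turquoise look-alike of the lotion alone.

How it is judged:
By the outcome, as a careful person would: the job done as asked, in the order asked, and still so for the second after the job is handed in, with the robot touching nothing.
It also fails if it takes over 51 s, if anything falls off the work surface, if the arm or the gripper's body presses on something with over 40 N, if the wrist force passes 120 N, or if a joint passes its speed limit or range.

## Working session

There is one attempt and no reset: what is moved stays moved. The work goes in short steps, each a Python script; the robot and the scene stay as the last script left them, time stands still between calls to the robot, and variables do not carry over. Pictures are saved under pics/ and viewed, and the job is handed in when it is done.

```bash
mkdir -p pics; ls; python3 - <<'E'
from cell import arm, eyes
import cv2,numpy as np
for n in ("scene","top"):
    p,d=eyes.capture(n); cv2.imwrite(f"pics/{n}0.png",p[:,:,::-1]); np.save(f"pics/{n}0.npy",d); np.save(f"pics/{n}0p.npy",p)
    c=eyes.calibration(n); print(n,c)
s=arm.sense();print(s["time_s"],s["tcp_pos"],s["tcp_rot"],s["grip_width"])
E
```

```text
pics
scene {'K': array([[378.97249243,   0.        , 318.37341932],
       [  0.        , 378.97249243, 199.94711881],
       [  0.        ,   0.        ,   1.        ]]), 'k1': 0.011818694879758698, 'T': array([[ 0.31088224, -0.60669988,  0.73161977,  1.19983246],
       [ 0.95019356,  0.18056679, -0.25402327, -0.28176495],
       [ 0.02200965,  0.77415172,  0.63261733,  0.57835796],
       [ 0.        ,  0.        ,  0.        ,  1.        ]])}
top {'K': array([[398.81065149,   0.        , 319.06834779],
       [  0.        , 398.81065149, 202.26646277],
       [  0.        ,   0.        ,   1.        ]]), 'k1': -0.08480481588922294, 'T': array([[-9.08173159e-04,  9.95400535e-01, -9.57963944e-02,
         5.25483424e-01],
       [-9.99933121e-01, -2.00841781e-03, -1.13894447e-02,
        -8.37945074e-02],
       [-1.15294586e-02,  9.57796440e-02,  9.95335788e-01,
         1.04969120e+00],
       [ 0.00000000e+00,  0.00000000e+00,  0.00000000e+00,
         1.00000000e+00]])}
0.1 [ 0.22558734 -0.60905456  0.21374691] [-0.12424256 -0.69587256 -0.12530524  0.69614924] 0.09184038454007164
```

View pics/scene0.png

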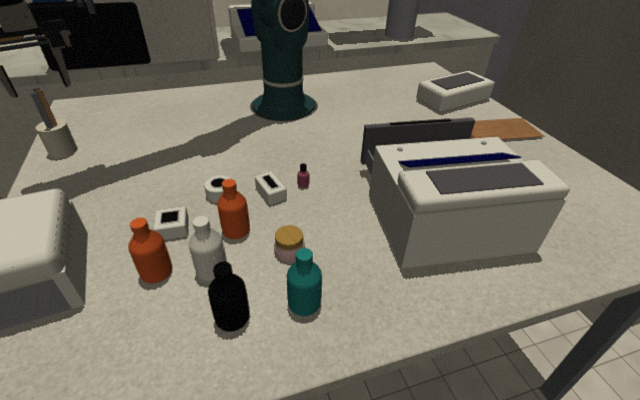

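View pics/top0.png

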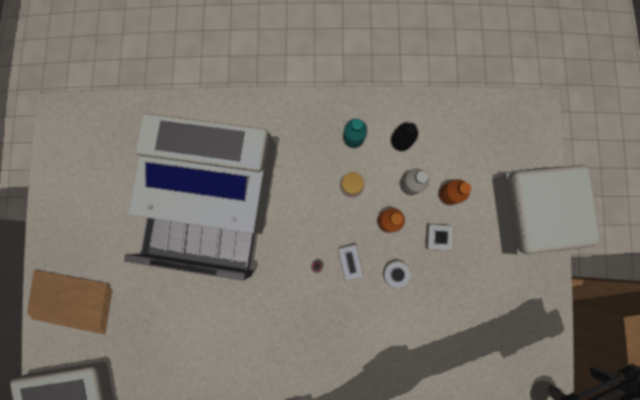

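The scene camera shows the steriliser with its tray out and the three switches. In the top view, the tray front runs from about (127,258) to (250,276). The switches are oblong (350,262), round (397,274) and square (440,237). The polish is at (317,266), with an orange look-alike at (391,220). Next I'll measure them.

```bash
cat > h.py <<'E'
import numpy as np,cv2
from cell import arm,eyes
def ray(n,uv,T=None):
    c=eyes.calibration(n); T=c["T"] if T is None else T
    u=cv2.undistortPoints(np.array(uv,float).reshape(-1,1,2),c["K"],np.array([c["k1"],0,0,0.]))[:,0]
    d=np.c_[u[:,0],-u[:,1],-np.ones(len(u))]
    return T[:3,3],d@T[:3,:3].T
def atz(n,uv,z,T=None):
    o,d=ray(n,uv,T); return o+d*((z-o[2])/d[:,2])[:,None]
def cloud(n,D,T=None):
    v,u=np.mgrid[:400,:640]; uv=np.c_[u.ravel(),v.ravel()]
    o,d=ray(n,uv,T); P=o+d*D.ravel()[:,None]; P[D.ravel()==0]=np.nan
    return P.reshape(400,640,3)
E
python3 - <<'E'
from h import *
p=np.load("pics/top0p.npy");D=np.load("pics/top0.npy");P=cloud("top",D)
g=cv2.cvtColor(p,cv2.COLOR_RGB2GRAY)
for nm,(u,v) in dict(obl=(350,262),rnd=(397,274),sq=(440,237)).items():
    w=g[v-14:v+15,u-14:u+15]<60
    n,l,st,ce=cv2.connectedComponentsWithStats(w.astype(np.uint8))
    i=1+np.argmax(st[1:,4]); c=ce[i]+[u-14,v-14]
    print(nm,c,st[i],atz("top",[c],.036)[0],"depth z",P[int(c[1]),int(c[0])])
# housing centroids by height .025-.045
Z=P[:,:,2]
for nm,(u,v) in dict(obl=(350,262),rnd=(397,274),sq=(440,237)).items():
    q=P[v-25:v+26,u-25:u+26].reshape(-1,3); q=q[(q[:,2]>.028)&(q[:,2]<.044)]
    print(nm,len(q),q.min(0),q.max(0),(q.min(0)+q.max(0))/2)
print("counter z",np.nanmedian(P[300:330,200:300,2]))
# tray panel top: z .125-.145
m=(Z>.125)&(Z<.142); m[:,280:]=0;m[:110]=0
vis=(m*255).astype(np.uint8)
c=cv2.resize(p[100:300,110:290,::-1],None,fx=4,fy=3,interpolation=cv2.INTER_CUBIC); cv2.imwrite("pics/trayz.png",c)
cz=cv2.resize(vis[100:300,110:290],None,fx=4,fy=3,interpolation=0); cv2.imwrite("pics/traym.png",cz)
c=cv2.resize(p[200:320,290:480,::-1],None,fx=4,fy=4,interpolation=cv2.INTER_CUBIC); cv2.imwrite("pics/swz.png",c)
for u,v in [(190,265),(190,268),(190,262),(150,260),(230,272),(200,215),(200,245)]: print(u,v,P[v,u])
E
```

```text
obl [350.4084507 262.1971831] [11  6  8 18 71] [ 0.47109638 -0.15107457  0.036     ] depth z [ 0.47179407 -0.14980047  0.03978343]
rnd [397.40196078 274.25490196] [  9   9  12  12 102] [ 0.44042891 -0.26941111  0.036     ] depth z [ 0.44095093 -0.26866902  0.03453653]
sq [440.91596639 237.        ] [ 10   9  11  11 119] [ 0.53359703 -0.38230098  0.036     ] depth z [ 0.53358478 -0.3790095   0.03918405]
obl 595 [ 0.42893635 -0.18039149  0.02939429] [ 0.51429947 -0.12237296  0.04267368] [ 0.47161791 -0.15138222  0.03603398]
rnd 579 [ 0.40810144 -0.30180726  0.02803353] [ 0.47375938 -0.23530581  0.04300415] [ 0.44093041 -0.26855654  0.03551884]
sq 595 [ 0.50045289 -0.41222471  0.02810294] [ 0.56442407 -0.34890176  0.04303989] [ 0.53243848 -0.38056324  0.03557142]
counter z 0.0006121146726169036
190 265 [0.46892243 0.22415682 0.13509382]
190 268 [0.46251413 0.22179079 0.14169348]
190 262 [0.47339124 0.23920321 0.0908681 ]
150 260 [0.47963569 0.31859916 0.13769642]
230 272 [0.45368462 0.1305463  0.13514002]
200 215 [0.58397669 0.20148728 0.1409043 ]
200 245 [0.51384219 0.23214905 0.03727374]
```

View pics/trayz.png

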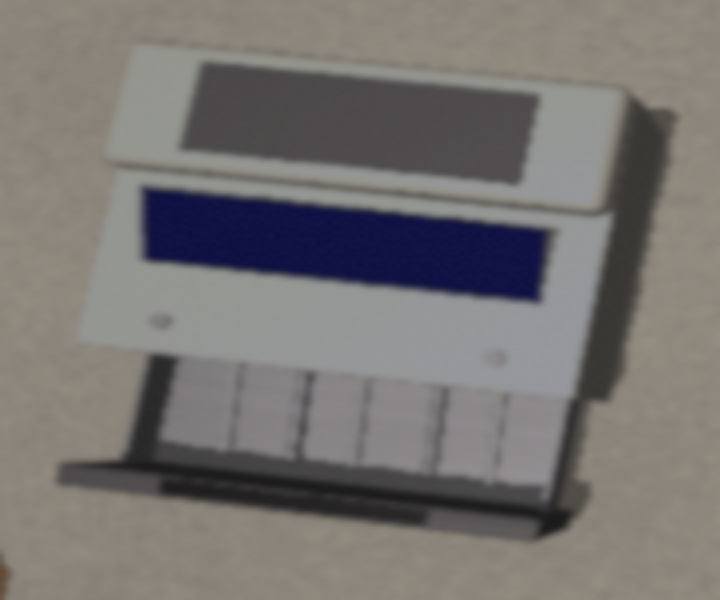

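View pics/traym.png

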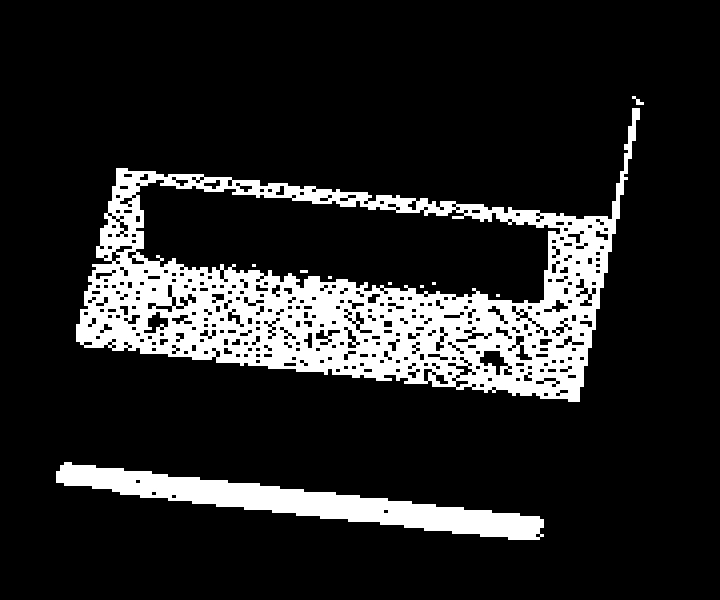

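View pics/swz.png

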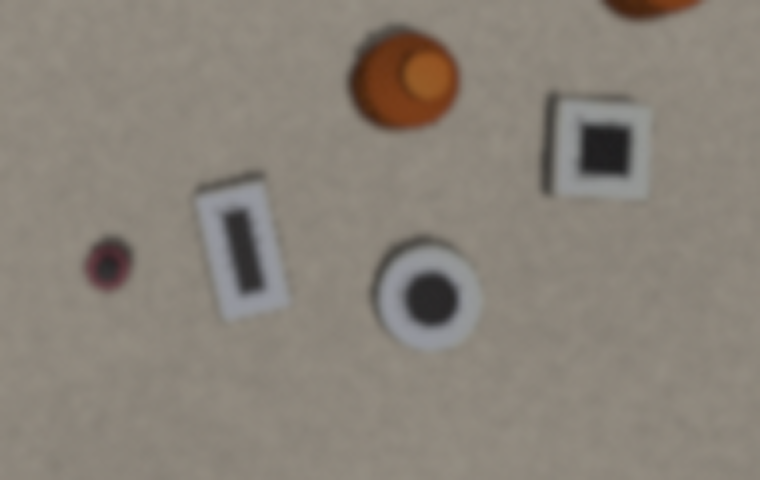

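```bash
python3 - <<'E'
from h import *
from scipy.spatial.transform import Rotation as R
D=np.load("pics/top0.npy");P=cloud("top",D);Z=P[:,:,2]
m=((Z>.120)&(Z<.150)).astype(np.uint8); m[:,265:]=0;m[:150]=0;m[:,:110]=0
m[290:]=0
n,l,st,ce=cv2.connectedComponentsWithStats(m)
for i in np.argsort(-st[1:,4])[:2]+1:
    q=P[l==i]; pr=cv2.minAreaRect(q[:,:2].astype(np.float32)); print(st[i],pr, np.median(q[:,2]),cv2.boxPoints(pr).round(4).tolist())
    if st[i][1]>235: panel=q
    else: hous=(l==i)
# panel angle by line fit using image corners at z
q=panel; c=np.median(q,0); u,s,vt=np.linalg.svd(q[:,:2]-q[:,:2].mean(0)); d=vt[0]; d=d*np.sign(d[1]); print("panel dir",d,"yaw",np.arctan2(-d[0],d[1]))
x=np.array([d[1],-d[0]]); a=q[:,:2]@x; b=q[:,:2]@d
print("x span",np.percentile(a,[1,5,50,95,99]),"y span",np.percentile(b,[0,1,99,100]))
# housing front edge
h=P[hous][:,:2]; ha=h@x; hb=h@d
mid=(hb>np.percentile(hb,5))&(hb<np.percentile(hb,95))
bins=np.linspace(np.percentile(hb,5),np.percentile(hb,95),9)
print("hous front",[round(ha[(hb>=p)&(hb<r)].min(),4) for p,r in zip(bins,bins[1:])],"y",hb.min(),hb.max())
yaw=np.arctan2(x[1],x[0]);print(x,yaw)
# objects taller elsewhere
for nm,(u,v) in dict(polish=(317,266),orange=(391,220)).items(): print(nm,P[v,u])
for tilt in (0,20,30,45):
  # tool x = forward*sin + down*cos ; tool y along panel
  t=np.radians(tilt); tx=np.array([x[0]*np.sin(t),x[1]*np.sin(t),-np.cos(t)])
  for sg in (1,-1):
    ty=sg*np.array([d[0],d[1],0]); M=np.c_[tx,ty,np.cross(tx,ty)]
    Q=R.from_matrix(M).as_quat(scalar_first=True)
    f=x*np.percentile(a,2)+d*(np.median(b))
    for off,z in((-.07,.105),(-.07,.25),(.1,.105)):
      pp=np.r_[f+x*off,z]; s=arm.solve_ik(pp,Q); print(tilt,sg,off,pp.round(3),None if s is None else np.round(s,2))
E
```

```text
[ 129  156  136   78 5948] ((0.648412823677063, 0.21428757905960083), (0.302884966135025, 0.17211660742759705), 82.04563903808594) 0.14089980228767607 [[0.5422000288963318, 0.07620000094175339], [0.7127000093460083, 0.052400000393390656], [0.7545999884605408, 0.352400004863739], [0.5841000080108643, 0.37619999051094055]]
[ 124  254  122   26 1028] ((0.4642091989517212, 0.24067583680152893), (0.29004332423210144, 0.018933594226837158), 82.11931610107422) 0.13571814680723004 [[0.4348999857902527, 0.09830000251531601], [0.4537000060081482, 0.09570000320672989], [0.4934999942779541, 0.382999986410141], [0.474700003862381, 0.3856000006198883]]
panel dir [0.13936619 0.99024091] yaw -0.1398213300489007
x span [0.41736163 0.41845865 0.42726997 0.43521109 0.43551673] y span [0.1579895  0.15968675 0.44371274 0.44804711]
hous front [np.float64(0.5263), np.float64(0.5262), np.float64(0.5265), np.float64(0.5265), np.float64(0.5266), np.float64(0.5265), np.float64(0.527), np.float64(0.5271)] y 0.15119330063851413 0.4539747191953657
[ 0.99024091 -0.13936619] -0.1398213300489007
polish [ 0.46332659 
[... 1042 characters left out ...]
-0.07 [0.385 0.244 0.25 ] [ 0.46  0.03 -1.39  2.23  0.73  0.78  0.01]
30 1 0.1 [0.554 0.221 0.105] [-0.06  0.5  -0.68  2.13  1.37  0.67 -0.35]
30 -1 -0.07 [0.385 0.244 0.105] [ 0.12  0.7  -1.32  2.36  1.49  1.16  2.4 ]
30 -1 -0.07 [0.385 0.244 0.25 ] None
30 -1 0.1 [0.554 0.221 0.105] [-1.35  0.54  0.9   2.21 -0.37  0.18 -1.98]
45 1 -0.07 [0.385 0.244 0.105] None
45 1 -0.07 [0.385 0.244 0.25 ] [ 0.    0.08 -1.16  2.35  1.17  0.92 -0.55]
45 1 0.1 [0.554 0.221 0.105] [-0.54  0.47 -0.23  2.28  1.82  0.69 -0.96]
45 -1 -0.07 [0.385 0.244 0.105] None
45 -1 -0.07 [0.385 0.244 0.25 ] [ 0.    0.08 -1.16  2.35  1.17  0.92  2.59]
45 -1 0.1 [0.554 0.221 0.105] [-0.92  0.46  0.21  2.31  1.84  0.52  2.07]
```

Measured values:

| Item | Value |
|---|---|
| Steriliser yaw | -0.140 rad |
| Panel size | 290×19 mm, top at 136 mm (agrees with the given sizes) |
| Face to home travel | about 0.091 m (within range) |
| Round window | (0.4405, -0.269) |

Next, the push.

```bash
cat >> h.py <<'E'
from scipy.spatial.transform import Rotation as R
X=np.array([0.99024,-0.13937]);Dy=np.array([0.13937,0.99024])
def ori(tilt,x=X):
    t=np.radians(tilt);x=np.array(x);tx=np.array([x[0]*np.sin(t),x[1]*np.sin(t),-np.cos(t)]);ty=np.array([-x[1],x[0],0])
    return R.from_matrix(np.c_[tx,ty,np.cross(tx,ty)]).as_quat(scalar_first=True)
def S(a,z,b=.302): return np.r_[X*a+Dy*b,z]
E
python3 - <<'E'
from h import *
def st(t):
    s=arm.sense();print(t,round(s["time_s"],2),np.round(s["tcp_pos"],4),np.round(s["wrist_force"],1))
p=arm.sense()["tcp_pos"]
arm.grip(0.0); st("grip")
arm.movel([p[0],p[1],.33],rate=.25); st("up")
Q=ori(20)
arm.move_to(S(.345,.25),Q); st("pre")
arm.movel(S(.355,.10),Q,rate=.15); st("low")
arm.movel(S(.390,.10),Q,rate=.1); st("near")
p,d=eyes.capture("scene"); cv2.imwrite("pics/near.png",p[:,:,::-1])
E
```

```text
grip 1.45 [ 0.2258 -0.6096  0.2146] [-0.3 -0.  -0.1]
up 2.06 [ 0.2254 -0.6088  0.3298] [ 0.1 -0.8 -1.1]
pre 5.13 [0.3842 0.2505 0.25  ] [-0.5 -0.3  0. ]
low 6.28 [0.3939 0.2499 0.1004] [-0.3  0.3  0.1]
near 6.78 [0.4283 0.2446 0.1001] [0.6 0.1 0.7]
```

View pics/near.png

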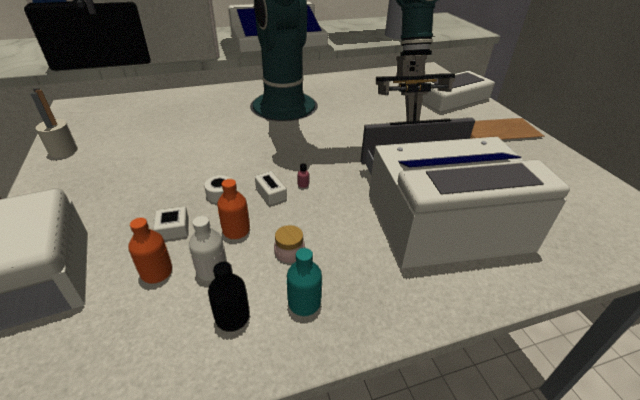

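The fingers, at about (415,110), stand just in front of the middle of the panel. Pushing now.

```bash
python3 - <<'E'
from h import *
Q=ori(20); a=.390; log=[]
while a<.525:
    step=.012 if a<.480 else .003
    a+=step
    arm.movel(S(a,.10),Q,rate=.08)
    s=arm.sense(); f=float(s["wrist_force"][:2]@X); log.append((round(a,3),round(float(s["tcp_pos"][:2]@X),4),round(f,1)))
    if f<-14: break
print(log, arm.sense()["time_s"])
p,d=eyes.capture("top"); cv2.imwrite("pics/pushed.png",cv2.resize(p[100:300,110:290,::-1],None,fx=4,fy=3)); np.save("pics/top1.npy",d)
E
```

```text
[(0.402, 0.4022, 0.4), (0.414, 0.4143, 0.7), (0.426, 0.4263, 0.0), (0.438, 0.4383, 0.0), (0.45, 0.4503, 0.5), (0.462, 0.4622, 0.3), (0.474, 0.4743, -0.0), (0.486, 0.4862, -0.2), (0.489, 0.4888, -1.3), (0.492, 0.492, -2.6), (0.495, 0.4953, -2.5), (0.498, 0.4983, -1.1), (0.501, 0.5008, -3.1), (0.504, 0.5013, -14.5)] 10.7333
```

View pics/pushed.png

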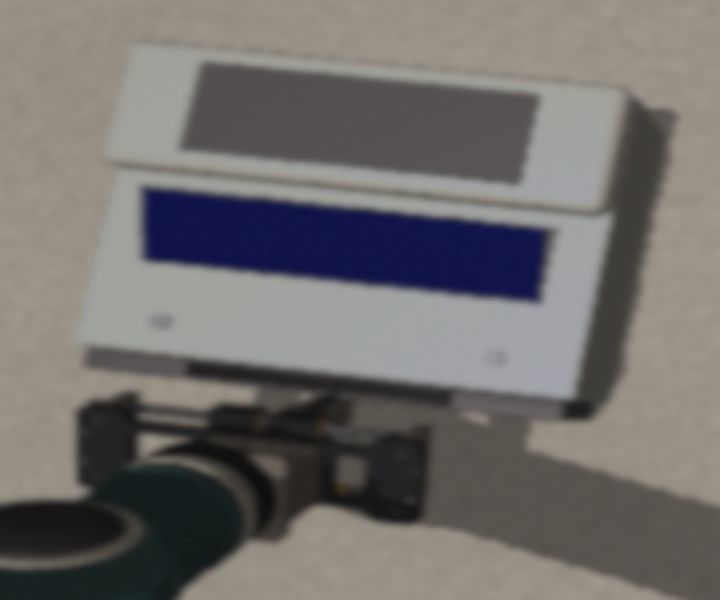

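The panel is flush against the housing and the force jumped from 3 N to 14.5 N, both at the expected position. Retreating and moving over the round switch.

```bash
python3 - <<'E'
from h import *
def st(t):
    s=arm.sense();print(t,round(s["time_s"],2),np.round(s["tcp_pos"],4),np.round(s["wrist_force"],1)); return s
Q=ori(20)
arm.movel(S(.44,.10),Q,rate=.12)
arm.movel(S(.42,.32),Q,rate=.25);st("up")
Q0=ori(0,[1,0])
arm.move_to([.4405,-.269,.25],Q0)
s=st("over")
p,d=eyes.capture("wrist"); T=np.eye(4); T[:3,:3]=R.from_quat(s["tcp_rot"],scalar_first=True).as_matrix(); T[:3,3]=s["tcp_pos"]
T=T@eyes.calibration("wrist")["hand_eye"]; np.save("pics/wT.npy",T); np.save("pics/wp.npy",p);np.save("pics/wd.npy",d)
cv2.imwrite("pics/wrist.png",p[:,:,::-1])
p,D=eyes.capture("top");P=cloud("top",D);cv2.imwrite("pics/top2.png",p[:,:,::-1])
Z=P[:,:,2];m=(Z>.13)&(Z<.15);m[:,265:]=0;m[:150]=0;m[:,:110]=0;m[290:]=0
q=P[m][:,:2];a=q@X;b=q@Dy; bins=np.linspace(.17,.43,8);print([round(a[(b>=x)&(b<y)].min(),4) for x,y in zip(bins,bins[1:])])
E
```

```text
up 12.5 [0.4578 0.2397 0.3187] [-0.3  0.5 -1.4]
over 14.37 [ 0.441  -0.2679  0.2499] [ 0.1  0.6 -0.1]
[np.float64(0.5084), np.float64(0.5083), np.float64(0.5081), np.float64(0.5097), np.float64(0.5107), np.float64(0.5108), np.float64(0.5107)]
```

View pics/wrist.png

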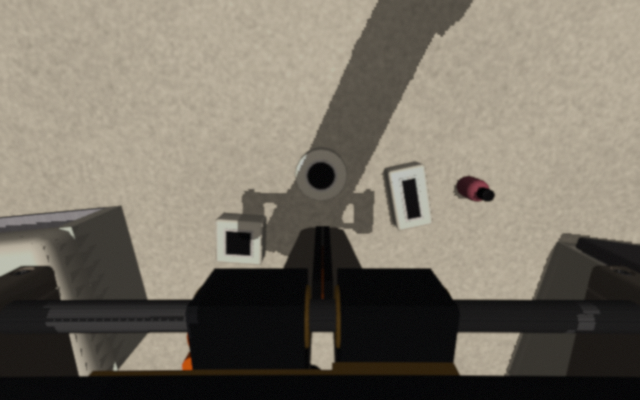

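View pics/top2.png

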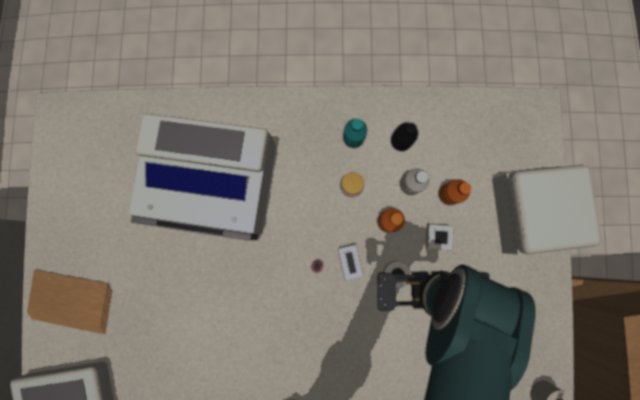

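The tray face is at 0.508–0.511, against an expected 0.5085, so it is home. The wrist view shows the round window at (321,176). I'll cross-check that position, then hover.

```bash
python3 - <<'E'
from h import *
T=np.load("pics/wT.npy");p=np.load("pics/wp.npy")
g=cv2.cvtColor(p,cv2.COLOR_RGB2GRAY)
w=(g[155:198,300:343]<45).astype(np.uint8);n,l,s_,ce=cv2.connectedComponentsWithStats(w);i=1+np.argmax(s_[1:,4])
c=ce[i]+[300,155];m=atz("wrist",[c],.036,T)[0];print(s_[i],c,m)
t=np.array([.4405,-.269])
assert np.linalg.norm(m[:2]-t)<.006
t=(t+m[:2])/2
Q0=ori(0,[1,0])
def st(k):
    s=arm.sense();print(k,round(s["time_s"],2),np.round(s["tcp_pos"],4),np.round(s["tcp_rot"],3),np.round(s["wrist_force"],1))
arm.movel([*t,.25],Q0)
arm.movel([*t,.066],Q0,rate=.12);st("hover")
p,_=eyes.capture("scene");cv2.imwrite("pics/hover.png",p[:,:,::-1])
arm.hold(3.0);st("held")
arm.movel([*t,.35],Q0,rate=.2);st("away")
p,D=eyes.capture("top");cv2.imwrite("pics/top3.png",p[:,:,::-1])
p,_=eyes.capture("scene");cv2.imwrite("pics/scene3.png",p[:,:,::-1])
E
```

```text
[  7   7  28  27 565] [320.66725664 175.34867257] [ 0.44090507 -0.27008152  0.036     ]
hover 16.4 [ 0.4412 -0.2698  0.0666] [ 0.707 -0.     0.707 -0.   ] [-0.5  0.4  0.3]
held 19.45 [ 0.4407 -0.2695  0.066 ] [ 0.707 -0.     0.707  0.   ] [-1.2 -0.3 -0.1]
away 21.02 [ 0.4402 -0.2693  0.349 ] [0.707 0.    0.708 0.   ] [0.3 0.3 0.6]
```

View pics/hover.png

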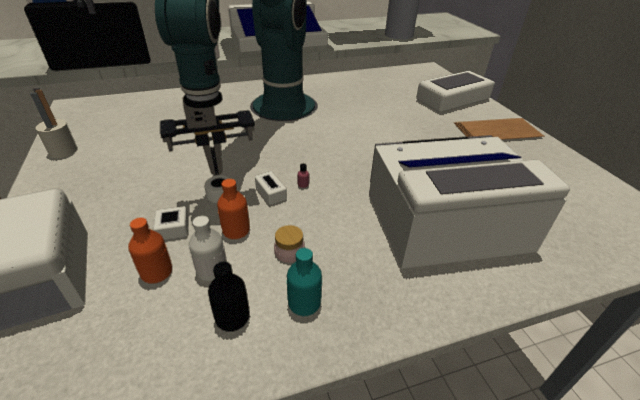

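View pics/scene3.png

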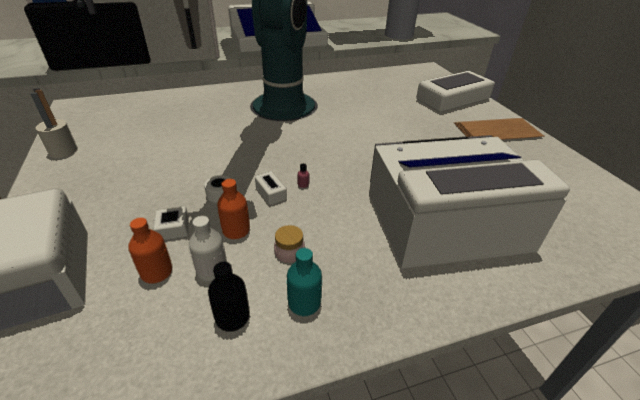

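The hover picture shows the fingertips above the round switch at (217,180). Afterwards the hand is 31 cm above the window, the tray is home, and every bottle and the jar are where they were. Handing in.

```bash
python3 -c "
from cell import arm
print(arm.finish_job())"
```

```text
the job is handed in; nothing more can be done
None
```

The tray is pushed home, the round switch was triggered as asked, and the job is handed in at about 21 s of the 51 s allowed. `finish_job` gives no verdict, and I saw no separate sign that the steriliser actually started.

- **Tray:** I pushed it about 0.091 m with the shut fingertips until the force rose to 14.5 N against the stop. After backing off, the face measured 0.508–0.511 m along the steriliser's axis. The expected home position is 0.5085 m; I put the 2.5 mm spread down to depth noise.
- **Round switch:** The top and wrist cameras agreed on the window centre to about 1 mm. The fingertips pointed straight down 30 mm above it and stayed for 3 s, with no contact force. I then raised the hand to 31 cm above the window.
- **Everything else:** The final scene picture shows the bottles, the jar and the other two switches unmoved. The descent and withdrawal were vertical over the round switch, so the hand never came low over the square or oblong one. No check failed.

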